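# Close a casting mould on its dowels and hold it shut

## Robot

A 6-joint arm with a two-finger parallel gripper is mounted at the origin on the work surface. World frame = base frame: x ahead of the robot, y to its left, z up, the work surface at z = 0. Lengths are in m, angles in rad, forces in N, time in s.
With the tool pointing down it reaches from about 0.375 to 0.975 m from the base axis. Payload 3.8 kg.
Tool frame: the origin (TCP) lies midway between the tips of the shut fingers; the grasp point (between the pads) lies 19 mm behind it; z points along the fingers, y is the line along which they close (so a half turn about z gives the same grasp; the last joint's range is limited). The gripper opens to 88 mm and grips with 3 to 60 N. Pads are 18 mm wide; open, the fingers measure 123 mm over their backs; the gripper's body (75 mm by 187 mm) begins 45 mm behind the grasp point.
Start: joints at [-1.267, 0.264, 1.604, -0, 1.274, -0.037], TCP at [0.226, -0.636, 0.239] pointing down, gripper open.
Joint ranges: [-2.63, 2.63], [-0.94, 2.18], [0.31, 2.57], [-1.31, 4.45], [0, 2.66], [-2.55, 2.55]. Speed limits (rad/s): [2.57, 2.57, 3.14, 3.14, 3.14, 3.14].

## Interface

Orientations are given as a rotation vector (axis times angle).
In Python, from station import manip, viewer gives the robot as it stands.
- The arm moves only by the shell command python3 -m pendant 'ROWS' [FORCE]. ROWS is JSON, a list of rows, each a list of 3 entries, a list of its own where there are three numbers: the shift along the tool's x, y, z normalised to -1 to 1, where 1 is 0.03 m, then the turn, a rotation vector about the tool's x, y, z normalised to -1 to 1, where 1 is 5 degrees, then the finger opening in mm, from 0 to 88.1. A call has 1 to 5 rows; each row shifts and turns the commanded pose from where the row before left it, along the tool's axes as they then stand; what a row does not reach is not made up. A row lasts 1/12 s, in which the tool goes at most 41.7 mm and 7.16 degrees, less where a joint would pass 70% of its speed; a pose out of reach is approached as far as the arm can. A call with a number of a shift or a turn outside -1 to 1 is refused whole. A call with a gripper value outside its range is refused whole. The fingers move at their own pace and stop on an object; FORCE is the grip in N (left out, the last holds). Time passes only in rows, so rows that do not move let the fingers close. It gives the time, the measured TCP pose, the force, the opening and the grip force at its end, in the units of the state.
- manip.sense(): the state, without advancing time (a new reading comes with each control period).
- viewer.read_camera(name): name is "scene" or "top" or "wrist"; returns (picture, depth): 384x512x3 uint8, blue, green, red; 384x512 float32, m along the optical axis (not along the pixel's ray), 0 where there is no reading.
- viewer.get_calibration(name): a dict with "fx", "fy", "cx", "cy" (pixels), "cam_to_world" (4x4, takes a point from camera to world coordinates); the wrist camera has in their place "tool_from_camera" (4x4, takes a point from camera to tool coordinates, whose origin is the TCP and whose axes are the flange's). Camera axes: x right, y down, z forward; pixel columns grow to the right and rows downward; lengths in m; the calibration is good to about 2 mm. A picture is of the moment at which its call begins: read the wrist's pose just before it. get_calibration takes no time and is no camera call.
- manip.job_done(): hands the job in; it is judged then, once.
The state is a dict: "time_s": time; "qpos": joint angles; "dq": joint speeds; "joint_torque": joint torques, N m; "position": TCP position; "tool_rot": TCP orientation; "force": force on the tool from outside, world axes, zero at the start; "wrist_torque": the same for the moment, N m; "finger_gap": finger opening in m; "finger_force": force on a finger pad.
Only numpy, scipy, OpenCV 4.12 (cv2) and the standard library are available. Lean on these libraries where they do the work, as an engineer would, in place of code of your own. Each camera call takes 0.05 s, during which the arm holds its last target. There are 200 camera calls.

## Task

Get the small two-part casting mould ready to pour: set the lower half (the one with the dowels) flat and square in the pocket of the wooden nest, then lower the upper half onto its dowels. A spring button keeps the halves apart, so press the upper half down until the faces meet and finish while still holding it pressed shut, firmly, with about 20 N; do not let go. Leave the other things on the bench where they are.

Things in the scene. Friction and masses are not known exactly. Their poses are not given: they have to be found in the camera images.
- pocket (a point): Centre of the pocket floor of the nest, a light-wood block 140 (its x) x 106 (its y) mm, screwed to the bench. The pocket is 94 (x) x 60 (y) mm at the floor, its floor 12 mm above the bench, its walls 12 mm deep, so their tops are 24 mm above the bench; the upper 8 mm of the walls slope back as a lead-in, to 102 x 68 mm at the top. The two long walls are cut away over the middle 48 mm down to the floor level, open to the outside, as room for fingers on both sides. z up.
- lower_center (a point): Centre (half-way up, 16 mm above its underside) of the lower mould half, an aluminium block 90 (x) x 56 (y) x 32 (z) mm, about 0.4 kg, parting face up, lying flat. On the parting face stand two steel dowels at x = +34 and -34 mm, y = 0, 8 mm thick, 16 mm high, the last 6 mm tapering to 4 mm; between them two shallow round cavities and in the middle a sprung brass ejector button, 16 mm across. Either way round fits the pocket (2 mm clearance all round) and the upper half.
- upper_center (a point): Centre (half-way up, 14 mm above its underside) of the upper mould half, an aluminium block 90 (x) x 56 (y) x 28 (z) mm, about 0.33 kg, with a dark line along its long sides, lying flat the right way up (parting face down). Two through holes of 10 mm for the dowels at x = +34 and -34 mm, y = 0; the two smaller holes at x = +17 and -17 mm are pouring gates. Either way round fits. Closed on the lower half, this point is 30 mm above lower_center.
- ejector (a joint): How far the brass ejector button in the lower half is pushed down, m: 0 standing 5 mm proud of the parting face, 0.005 flush. Its spring pushes with 6 N at 0 and 10 N when flush, more than the weight of the upper half, which it therefore lifts off again by itself when nobody presses.
- hammer: Bystander, to be left alone: chasing hammer lying down, 220 mm long.
- graver: Bystander, to be left alone: graver (red handle, steel blade) lying down, 170 mm long.
- flux_jar: Bystander, to be left alone: amber jar with black cap, 52 mm across, 70 mm high. Origin at its underside.
- brush: Bystander, to be left alone: bench brush lying down, 190 mm long.
- offcut: Bystander, to be left alone: dark wood offcut 130 x 50 x 30 mm. Origin at its underside.
- blank: Bystander, to be left alone: copper disc 40 mm across, 5 mm thick. Origin at its underside.
- bezel: Bystander, to be left alone: brass ring 36 mm across, 10 mm high. Origin at its underside.
Mind the look-alikes: they are no part of the job. Leave any blue look-alike of the part that bears upper_center alone.

How it is judged:
By the outcome, as a careful person would: the job done as asked, in the order asked, and still so for the second after the job is handed in, while the arm keeps its last pose, push and grip.
It also fails if it takes over 72 s, if anything falls off the work surface, if the arm or the gripper's body presses on something with over 40 N, if the wrist force passes 120 N, or if a joint passes its speed limit or range.

## Working session

There is one attempt and no reset: what is moved stays moved. The work goes in short steps, Python scripts to look and compute and a shell command to move; the robot and the scene stay as the last step left them, time stands still between calls to the robot, and variables do not carry over. Pictures are saved under pics/ and viewed, at most 12 in all, crops included, and the job is handed in when it is done.

```bash
mkdir -p pics; ls; python3 - <<'E'
from station import manip, viewer
import cv2,numpy as np
s=manip.sense();print({k:np.round(v,3).tolist() for k,v in s.items()})
for n in("top","scene"):
    p,d=viewer.read_camera(n);np.savez(f"pics/{n}.npz",p=p,d=d);cv2.imwrite(f"pics/{n}.png",p)
    c=viewer.get_calibration(n);print(n,c)
print(viewer.get_calibration("wrist"))
t=cv2.imread("pics/top.png")
cv2.imwrite("pics/top_big.png",cv2.resize(t,(800,600),interpolation=cv2.INTER_CUBIC))
E
```

```text
pics
{'time_s': 0.0, 'qpos': [-1.267, 0.265, 1.605, -0.0, 1.274, -0.037], 'dq': [-0.002, -0.0, -0.0, 0.0, -0.0, -0.0], 'joint_torque': [0.001, -50.211, -35.688, 0.073, 0.029, -0.0], 'position': [0.225, -0.636, 0.237], 'tool_rot': [-3.094, -0.532, 0.001], 'force': [-0.026, 0.076, -0.032], 'wrist_torque': [-0.01, -0.013, 0.017], 'finger_force': 0.0, 'finger_gap': 0.088}
top {'fx': 379.91683207327395, 'fy': 379.91683207327395, 'cx': 257.3531763819276, 'cy': 190.17667223070998, 'cam_to_world': array([[-0.01649307, -0.98333895,  0.18103176,  0.35405458],
       [-0.99967735,  0.01271941, -0.0219865 ,  0.00821529],
       [ 0.01931757, -0.18133597, -0.98323146,  1.08075775],
       [ 0.        ,  0.        ,  0.        ,  1.        ]])}
scene {'fx': 389.80610501018214, 'fy': 389.80610501018214, 'cx': 255.12015024997393, 'cy': 191.46126685049552, 'cam_to_world': array([[ 0.30828234,  0.8011788 , -0.51290791,  1.11846706],
       [ 0.95118775, -0.25151309,  0.178838  , -0.16914151],
       [ 0.01427816, -0.54300432, -0.83960851,  0.96503112],
       [ 0.        ,  0.        ,  0.        ,  1.        ]])}
{'fx': 285.94071620282034, 'fy': 285.94071620282034, 'cx': 253.3167851050148, 'cy': 188.68400515058838, 'tool_from_camera': array([[ 7.31491150e-04, -9.64388977e-01, -2.64486985e-01,
         6.72939183e-02],
       [ 9.99998871e-01,  3.58369698e-04,  1.45898498e-03,
         1.94893901e-05],
       [-1.31224491e-03, -2.64487754e-01,  9.64388151e-01,
        -1.45313681e-01],
       [ 0.00000000e+00,  0.00000000e+00,  0.00000000e+00,
         1.00000000e+00]])}
```

View pics/top_big.png

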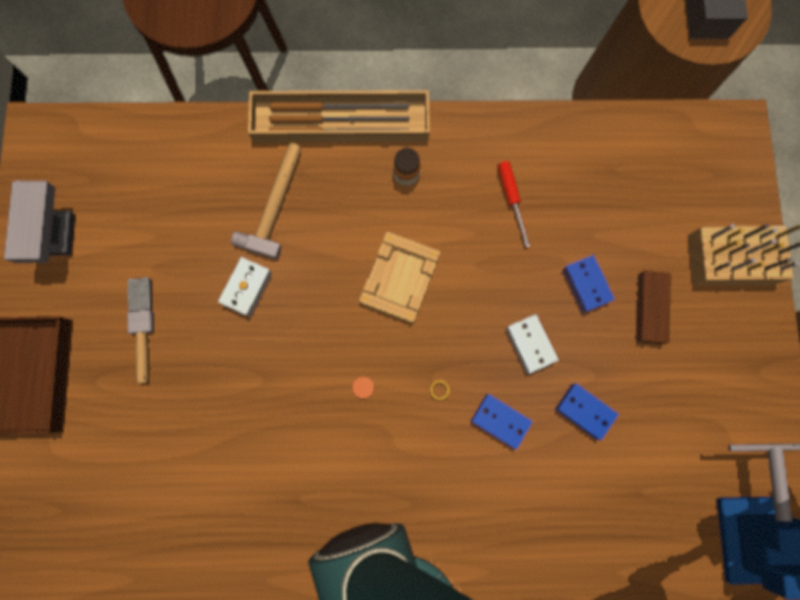

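View pics/scene.png

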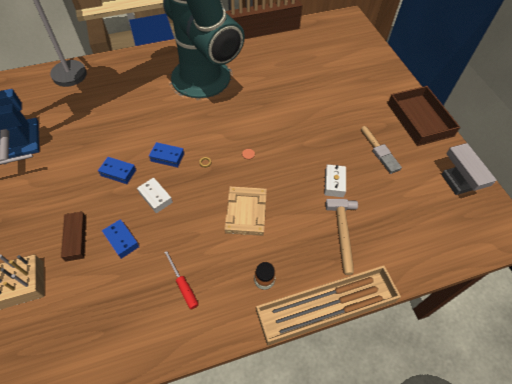

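The top picture (800x600) shows the lower half with dowels and brass button at (244,287), close to the hammer head at (255,246), and the nest at (400,278). Four blocks could be the upper half: silver at (532,344), and blue at (589,284), (502,421) and (587,411). The silver one fits, because the blue ones are look-alikes by description. I'll confirm it in a crop while measuring.

```bash
cat > h.py <<'E'
import numpy as np,cv2
from station import manip,viewer
from scipy.spatial.transform import Rotation as R
def ray(uv,c,T,z):
    uv=np.atleast_2d(np.asarray(uv,float))
    r=np.c_[(uv[:,0]-c["cx"])/c["fx"],(uv[:,1]-c["cy"])/c["fy"],np.ones(len(uv))]@T[:3,:3].T
    return T[:3,3]+r*((z-T[2,3])/r[:,2])[:,None]
def wristT(c,s):
    T=np.eye(4);T[:3,:3]=R.from_rotvec(s["tool_rot"]).as_matrix();T[:3,3]=s["position"]
    return T@c["tool_from_camera"]
def rect(mask_or_pts):
    (x,y),(w,h),a=cv2.minAreaRect((np.asarray(mask_or_pts)[:,:2]*1000).astype(np.float32))
    if w<h: w,h,a=h,w,a+90
    return x/1e3,y/1e3,w,h,(a+90)%180-90   # centre m, size mm, angle of long axis deg
E
python3 - <<'E'
from h import *
f=np.load("pics/top.npz");p,d=f["p"],f["d"]
c=viewer.get_calibration("top");T=c["cam_to_world"]
hsv=cv2.cvtColor(p,cv2.COLOR_BGR2HSV)
def world(m):
    v,u=np.nonzero(m);z=d[v,u]
    P=np.c_[(u-c["cx"])/c["fx"]*z,(v-c["cy"])/c["fy"]*z,z]@T[:3,:3].T+T[:3,3];return P
for n,(x0,y0,x1,y1),zt,m in(("lower",(130,155,180,210),.032,(hsv[...,1]<60)&(hsv[...,2]>140)),("upper",(318,195,362,245),.028,(hsv[...,1]<60)&(hsv[...,2]>140)),("nest",(220,140,290,215),.024,(hsv[...,2]>165)&(hsv[...,1]>60))):
    k=np.zeros(d.shape,bool);k[y0:y1,x0:x1]=m[y0:y1,x0:x1]
    n_,lab,st,_=cv2.connectedComponentsWithStats(k.astype(np.uint8));i=1+st[1:,4].argmax();k=lab==i
    v,u=np.nonzero(k);P=world(k);print(n,k.sum(),"medz",np.round(np.percentile(P[:,2],[10,50,90]),4),"ray",np.round(rect(ray(np.c_[u,v],c,T,zt)),3))
w=cv2.resize(p[150:295,290:400],None,fx=4,fy=4,interpolation=cv2.INTER_CUBIC)
e=cv2.resize(p[130:215,130:290],None,fx=4,fy=4,interpolation=cv2.INTER_CUBIC)
cv2.imwrite("pics/crop1.png",cv2.resize(p[125:295,130:400],(800,504),interpolation=cv2.INTER_CUBIC))
E
```

```text
lower 622 medz [0.0275 0.0315 0.0344] ray [  0.573   0.27   91.944  57.184 -24.878]
upper 658 medz [0.0244 0.0277 0.0303] ray [ 0.462 -0.246 91.964 57.078 23.584]
nest 1817 medz [0.0063 0.0134 0.025 ] ray [ 6.07000e-01 -1.80000e-02  1.78871e+02  1.29316e+02 -2.28060e+01]
```

View pics/crop1.png

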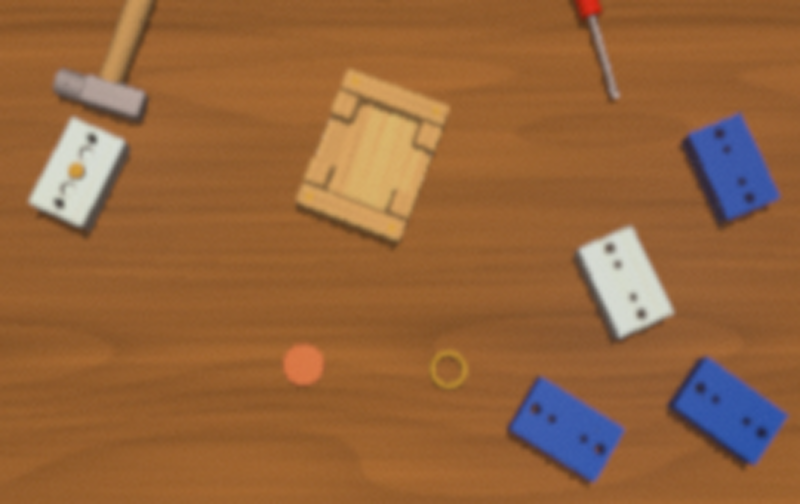

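The crop confirms it: the only silver block with four holes and no button is at crop (625,282), so that is the upper half. The lower half, with its button, is at (78,175). The nest's outer corners are (347,70), (449,106), (397,243) and (297,203).

```bash
cat >> h.py <<'E'
def plan(x,y,z,head):
    s=manip.sense();M=R.from_rotvec(s["tool_rot"]).as_matrix();t=M.T@(np.array([x,y,z])-s["position"])/.03
    h=np.degrees(np.arctan2(M[1,0],M[0,0]));print("t",round(s["time_s"],2),"pos",np.round(s["position"],4),"head",round(h,2),"F",np.round(s["force"],1),"gap",round(s["finger_gap"],4))
    # world tilt error of tool z from straight down, in tool axes (deg)
    e=np.degrees(np.cross([0,0,1],M.T@[0,0,-1]))
    print(" shift units",np.round(t,2)," turn z units",round(-((head-h+180)%360-180)/5,2)," tilt xy units",np.round(e[:2]/5,3))
E
python3 - <<'E'
from h import *
c=viewer.get_calibration("top")
q=np.array([(347,70),(449,106),(397,243),(297,203)])/2.963+[130,125]
P=ray(q,c,c["cam_to_world"],.024);print(np.round(P,3),np.round(rect(P),3))
plan(.573,.27,.237,155.1)
E
```

```text
[[ 0.671  0.012  0.024]
 [ 0.634 -0.086  0.024]
 [ 0.5   -0.033  0.024]
 [ 0.54   0.061  0.024]] [ 5.85000e-01 -1.20000e-02  1.43453e+02  1.05287e+02 -2.07420e+01]
t 0.1 pos [ 0.2254 -0.6356  0.2375] head 19.53 F [0.3 0.4 0.4] gap 0.0881
 shift units [ 21.01 -24.58   0.07]  turn z units -27.11  tilt xy units [-0.023 -0.   ]
```

```bash
python3 -m pendant '[[[0.84,-0.98,0],[0,0,0],88],[[0.84,-0.98,0],[0,0,0],88],[[0.84,-0.98,0],[0,0,0],88],[[0.84,-0.98,0],[0,0,0],88],[[0.84,-0.98,0],[0,0,0],88]]' 20
python3 -m pendant '[[[0.84,-0.98,0],[0,0,0],88],[[0.84,-0.98,0],[0,0,0],88],[[0.84,-0.98,0],[0,0,0],88],[[0.84,-0.98,0],[0,0,0],88],[[0.84,-0.98,0],[0,0,0],88]]' >/dev/null
python3 -m pendant '[[[0.84,-0.98,0],[0,0,0],88],[[0.84,-0.98,0],[0,0,0],88],[[0.84,-0.98,0],[0,0,0],88],[[0.84,-0.98,0],[0,0,0],88],[[0.84,-0.98,0],[0,0,0],88]]' >/dev/null
python3 -m pendant '[[[0.84,-0.98,0],[0,0,0],88],[[0.84,-0.98,0],[0,0,0],88],[[0.84,-0.98,0],[0,0,0],88],[[0.84,-0.98,0],[0,0,0],88],[[0.84,-0.98,0],[0,0,0],88]]' >/dev/null
python3 -m pendant '[[[0.84,-0.98,0],[0,0,0],88],[[0.84,-0.98,0],[0,0,0],88],[[0.84,-0.98,0],[0,0,0],88],[[0.84,-0.98,0],[0,0,0],88],[[0.84,-0.98,0],[0,0,0],88]]' >/dev/null
python3 -m pendant '[[[0,0,0],[0,0,-1],88],[[0,0,0],[0,0,-1],88],[[0,0,0],[0,0,-1],88],[[0,0,0],[0,0,-1],88],[[0,0,0],[0,0,-1],88]]' >/dev/null
python3 -m pendant '[[[0,0,0],[0,0,-1],88],[[0,0,0],[0,0,-1],88],[[0,0,0],[0,0,-1],88],[[0,0,0],[0,0,-1],88],[[0,0,0],[0,0,-1],88]]' >/dev/null
python3 -m pendant '[[[0,0,0],[0,0,-1],88],[[0,0,0],[0,0,-1],88],[[0,0,0],[0,0,-1],88],[[0,0,0],[0,0,-1],88],[[0,0,0],[0,0,-1],88]]' >/dev/null
python3 -m pendant '[[[0,0,0],[0,0,-1],88],[[0,0,0],[0,0,-1],88],[[0,0,0],[0,0,-1],88],[[0,0,0],[0,0,-1],88],[[0,0,0],[0,0,-1],88]]' >/dev/null
python3 -m pendant '[[[0,0,0.5],[0,0,-1],88],[[0,0,0.5],[0,0,-1],88],[[0,0,0.5],[0,0,-1],88],[[0,0,0.5],[0,0,-1],88],[[0,0,0.5],[0,0,-1],88]]'
python3 -m pendant '[[[0,0,0],[0,0,-1],88],[[0,0,0],[0,0,-1],88],[[0,0,0],[0,0,0],88]]'
cat >> h.py <<'E'
def look(name,zt,blob,scale=1.5,near=None):
    s=manip.sense();p,d=viewer.read_camera("wrist");c=viewer.get_calibration("wrist");T=wristT(c,s)
    cv2.imwrite(f"pics/{name}.png",cv2.resize(p,None,fx=scale,fy=scale,interpolation=cv2.INTER_CUBIC));np.savez(f"pics/{name}.npz",p=p,d=d,T=T)
    return s,p,d,c,T
def block(p,c,T,zt,xy,rad=.07):
    hsv=cv2.cvtColor(p,cv2.COLOR_BGR2HSV);m=((hsv[...,1]<50)&(hsv[...,2]>150)).astype(np.uint8)
    m=cv2.morphologyEx(m,cv2.MORPH_OPEN,np.ones((3,3),np.uint8))
    best=None
    for k in cv2.findContours(m,cv2.RETR_EXTERNAL,cv2.CHAIN_APPROX_NONE)[0]:
        if cv2.contourArea(k)<500: continue
        r=rect(ray(k[:,0],c,T,zt));o=np.hypot(r[0]-xy[0],r[1]-xy[1])
        if o<rad and (best is None or o<best[0]): best=(o,r,np.round(cv2.boundingRect(k)))
    return best
E
python3 - <<'E'
from h import *
s,p,d,c,T=look("w1",.032,0)
print(block(p,c,T,.032,(.573,.27)))
plan(.573,.27,.16,155.1)
E
```

```text
time_s: 0.52
position: [0.2953, -0.4536, 0.238]
tool_rot: [-3.095, -0.531, 0.0]
force: [0.2, -0.3, 0.9]
finger_gap: 0.0878
finger_force: 0.0
time_s: 4.27
position: [0.5733, 0.267, 0.1625]
tool_rot: [-0.95, -2.994, 0.001]
force: [-0.0, 0.2, -0.3]
finger_gap: 0.0878
finger_force: 0.0
time_s: 4.52
position: [0.573, 0.2668, 0.1625]
tool_rot: [-0.689, -3.063, 0.002]
force: [-0.1, 0.3, -0.1]
finger_gap: 0.088
finger_force: 0.0
(np.float64(0.0011613872897297006), (0.5718919067382813, 0.2703477783203125, 91.43667602539062, 56.729217529296875, -25.240509033203125), array([228, 132,  59,  91]))
t 4.57 pos [0.5733 0.267  0.163 ] head 154.43 F [-0.4  0.6 -0.1] gap 0.0883
 shift units [0.05 0.09 0.1 ]  turn z units -0.13  tilt xy units [-0.011 -0.01 ]
```

View pics/w1.png

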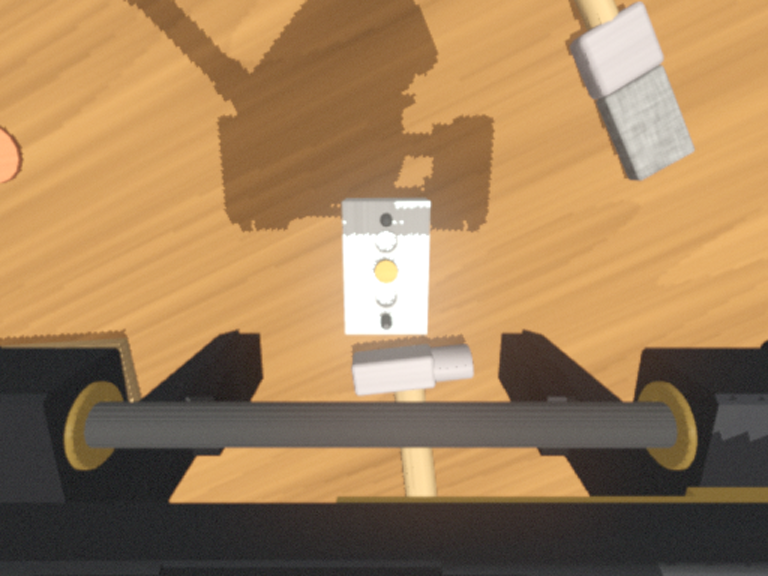

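The wrist view shows the lower half at (386,267) with button and dowels, square to the tool. The hammer head at (410,368) is clear of both fingers' paths. Next I descend and grip.

```bash
python3 -m pendant '[[[0.08,0.08,1],[0,0,-0.1],88],[[0,0,1],[0,0,0],88],[[0,0,1],[0,0,0],88],[[0,0,1],[0,0,0],88],[[0,0,0.8],[0,0,0],88]]'
python3 -m pendant '[[[0,0,0.4],[0,0,0],88],[[0,0,0],[0,0,0],88]]'
python3 - <<'E'
from h import *
plan(.5723,.2702,.006,154.9)
E
python3 -m pendant '[[[0,0,0],[0,0,0],50],[[0,0,0],[0,0,0],50],[[0,0,0],[0,0,0],50],[[0,0,0],[0,0,0],50],[[0,0,0],[0,0,0],50]]' 40
python3 -m pendant '[[[0,0,0],[0,0,0],50],[[0,0,0],[0,0,0],50],[[0,0,0],[0,0,0],50],[[0,0,0],[0,0,0],50],[[0,0,0],[0,0,0],50]]'
```

```text
time_s: 4.98
position: [0.5717, 0.27, 0.0176]
tool_rot: [-0.683, -3.065, 0.001]
force: [-0.1, 0.6, 0.4]
finger_gap: 0.088
finger_force: 0.0
time_s: 5.15
position: [0.5699, 0.2692, 0.0042]
tool_rot: [-0.681, -3.062, 0.006]
force: [-1.3, -1.0, 0.3]
finger_gap: 0.0879
finger_force: 0.0
t 5.15 pos [0.5699 0.2692 0.0042] head 154.93 F [-1.3 -1.   0.3] gap 0.0879
 shift units [-0.06  0.06 -0.06]  turn z units 0.01  tilt xy units [-0.055 -0.05 ]
time_s: 5.57
position: [0.5736, 0.2707, 0.0094]
tool_rot: [0.679, 3.065, 0.002]
force: [-0.3, -2.1, 3.5]
finger_gap: 0.0567
finger_force: 3.3
time_s: 5.98
position: [0.5735, 0.2707, 0.0093]
tool_rot: [0.679, 3.066, 0.002]
force: [-0.6, -0.4, 5.8]
finger_gap: 0.0557
finger_force: 40.0
```

```bash
python3 -m pendant '[[[0,0,-0.4],[0,0,0],50],[[0,0,-0.9],[0,0,0],50],[[0,0,-1],[0,0,0],50],[[0,0,-1],[0,0,0],50],[[0,0,-1],[0,0,0],50]]' 50
python3 -m pendant '[[[0,0,-1],[0,0,0],50],[[0,0,-1],[0,0,0],50],[[0,0,0],[0,0,0],50]]'
python3 - <<'E'
from h import *
plan(.673,-.045,.2,159.2)
E
```

```text
time_s: 6.4
position: [0.5712, 0.2698, 0.137]
tool_rot: [-0.679, -3.065, 0.002]
force: [1.1, 0.1, -4.7]
finger_gap: 0.0554
finger_force: 50.0
time_s: 6.65
position: [0.5758, 0.2718, 0.2043]
tool_rot: [0.677, 3.058, 0.01]
force: [1.6, 0.9, -3.2]
finger_gap: 0.056
finger_force: 50.0
t 6.65 pos [0.5758 0.2718 0.2043] head 155.02 F [ 1.6  0.9 -3.2] gap 0.056
 shift units [-7.39 -8.21  0.13]  turn z units -0.84  tilt xy units [0.097 0.085]
```

```bash
python3 -m pendant '[[[-0.4,-0.4,0],[0,0,0],50],[[-0.7,-0.8,0],[0,0,0],50],[[-0.8,-0.9,0],[0,0,0],50],[[-0.9,-0.95,0],[0,0,0],50],[[-0.9,-0.95,0],[0,0,0],50]]' >/dev/null
python3 -m pendant '[[[-0.9,-0.95,0],[0,0,0],50],[[-0.8,-0.9,0],[0,0,0],50],[[-0.8,-0.9,0],[0,0,0],50],[[-0.8,-0.9,0],[0,0,0],50],[[-0.4,-0.56,0],[0,0,0],50]]' >/dev/null
python3 -m pendant '[[[0,0,0],[0,0,-0.84],50],[[0,0,0],[0,0,0],50],[[0,0,0],[0,0,0],50],[[0,0,0],[0,0,0],50]]'
python3 - <<'E'
from h import *
s,p,d,c,T=look("w2",0,0)
plan(.673,-.045,.2,159.2)
E
```

```text
time_s: 7.82
position: [0.6688, -0.0459, 0.1951]
tool_rot: [-0.568, -3.087, -0.0]
force: [0.4, -0.2, -3.2]
finger_gap: 0.0554
finger_force: 50.0
t 7.87 pos [ 0.669  -0.0457  0.1955] head 159.21 F [-0.6 -0.4 -4.3] gap 0.0554
 shift units [-0.11  0.07 -0.15]  turn z units 0.0  tilt xy units [-0.003 -0.022]
```

View pics/w2.png

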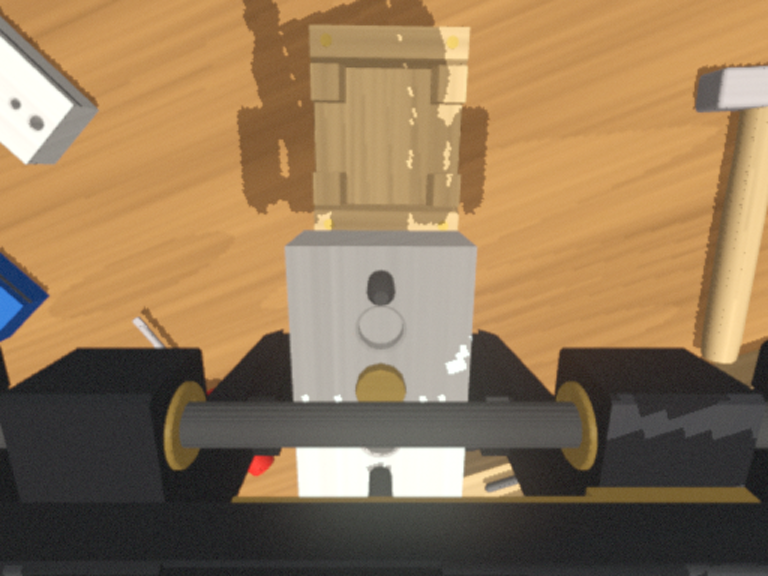

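The wrist view shows the nest at (388,125), with its outer top corners at (310,27) and (470,27). The held block is square in the fingers, with its button at (381,388). I'll measure pocket and block precisely.

```bash
python3 - <<'E'
from h import *
f=np.load("pics/w2.npz");p,d,T=f["p"],f["d"],f["T"];c=viewer.get_calibration("wrist")
v,u=np.mgrid[0:384,0:512]
P=np.stack([(u-c["cx"])/c["fx"]*d,(v-c["cy"])/c["fy"]*d,d],-1)@T[:3,:3].T+T[:3,3]
k=((P[...,2]>.018)&(P[...,2]<.034)&(np.hypot(P[...,0]-.585,P[...,1]+.012)<.1)&(v<153)&(d>0))
fl=((P[...,2]>.007)&(P[...,2]<.016)&(np.hypot(P[...,0]-.585,P[...,1]+.012)<.08)&(v<153)&(d>0))
m=cv2.morphologyEx(k.astype(np.uint8),cv2.MORPH_OPEN,np.ones((3,3),np.uint8))
print("z top",np.median(P[k][:,2]),"floor",np.median(P[fl][:,2]),"bench",np.median(P[140:150,60:120,2]))
vv,uu=np.nonzero(m);print("outer",np.round(rect(ray(np.c_[uu,vv],c,T,.024)),4),uu.min(),uu.max(),vv.min(),vv.max())
# block in tool frame
s=manip.sense();C=c["tool_from_camera"]
q=np.array([(298,245),(475,245),(381,388),(381,272)])/1.5
for z in(-.0227,-.0277,-.0387): print(z,np.round(ray(q,c,C,z)[:,:2],4).tolist())
cv2.imwrite("pics/w2c.png",cv2.resize(p[5:160,190:330],(700,775)[:2],interpolation=cv2.INTER_CUBIC)[:600])
cv2.imwrite("pics/w2c.png",cv2.resize(p[5:160,190:330],(540,598),interpolation=cv2.INTER_CUBIC))
E
```

```text
z top 0.02314082013719343 floor 0.011330610488105242 bench -0.0004880311393359038
outer [ 5.860000e-01 -9.800000e-03  1.343492e+02  1.057399e+02 -2.159120e+01] 206 312 16 152
-0.0227 [[0.0457, -0.0241], [0.0458, 0.0271], [-0.0002, -0.0001], [0.0377, -0.0001]]
-0.0277 [[0.0466, -0.0232], [0.0467, 0.026], [0.0025, -0.0001], [0.0389, -0.0001]]
-0.0387 [[0.0486, -0.021], [0.0487, 0.0235], [0.0087, -0.0001], [0.0417, -0.0001]]
```

View pics/w2c.png

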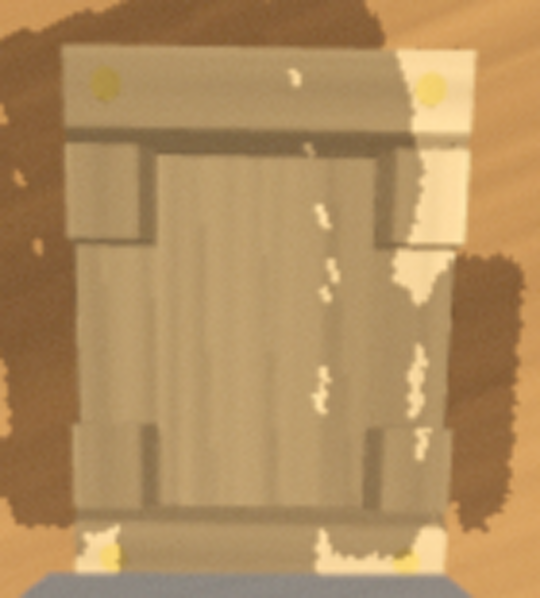

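```bash
python3 - <<'E'
from h import *
f=np.load("pics/w2.npz");T=f["T"];c=viewer.get_calibration("wrist")
def W(pts,z): return ray(np.array(pts)/3.857+[190,5],c,T,z)[:,:2]
h=np.radians(159.2);X=np.array([np.cos(h),np.sin(h)]);Y=np.array([np.sin(h),-np.cos(h)]);O=T[:2,3]*0+[.669,-.0457]
def L(pts,z): return np.round((W(pts,z)-O)@np.c_[X,Y]*1000,1)
print("outer far",L([(62,45),(475,50),(74,500),(451,500)],.024).tolist())
print("leadin far/near",L([(150,130),(390,133),(150,508),(390,512)],.024).tolist())
print("leadin sides",L([(140,150),(140,235),(142,430),(142,500),(391,150),(391,235),(382,430),(382,500)],.024).tolist())
print("floor sides",L([(157,165),(157,235),(158,430),(158,500),(376,165),(376,235),(365,430),(364,500)],.012).tolist())
print("floor far",L([(160,154),(370,156)],.012).tolist())
E
```

```text
outer far [[157.5, -47.6], [156.4, 58.1], [42.8, -49.1], [42.9, 57.6]]
leadin far/near [[137.8, -25.5], [137.1, 37.0], [40.6, -27.6], [39.5, 40.4]]
leadin sides [[133.1, -28.2], [112.4, -28.7], [62.1, -29.4], [42.8, -29.9], [133.1, 37.4], [112.4, 38.2], [62.1, 37.4], [42.9, 38.0]]
floor sides [[131.8, -24.7], [114.1, -25.1], [61.8, -25.9], [41.9, -26.3], [131.8, 34.9], [114.1, 35.5], [61.9, 33.9], [41.9, 34.2]]
floor far [[134.6, -23.8], [134.1, 33.2]]
```

```bash
python3 -m pendant '[[[0.5,0.05,0],[0,0,0.15],50],[[0.7,0.05,0.5],[0,0,0],50],[[0.8,0.03,1],[0,0,0],50],[[0.5,0.03,1],[0,0,0],50],[[0.3,0,1],[0,0,0],50]]' >/dev/null
python3 -m pendant '[[[0,0,0.8],[0,0,0],50],[[0,0,0.4],[0,0,0],50],[[0,0,0],[0,0,0],50],[[0,0,0],[0,0,0],50],[[0,0,0],[0,0,0],50]]'
python3 - <<'E'
from h import *
plan(.589,-.011,.045,158.45)
E
```

```text
time_s: 8.7
position: [0.5955, -0.0115, 0.0577]
tool_rot: [0.586, 3.083, 0.001]
force: [-0.5, -0.2, -4.8]
finger_gap: 0.0556
finger_force: 50.0
t 8.7 pos [ 0.5955 -0.0115  0.0577] head 158.49 F [-0.5 -0.2 -4.8] gap 0.0556
 shift units [ 0.21 -0.07  0.42]  turn z units 0.01  tilt xy units [0.013 0.04 ]
```

```bash
python3 -m pendant '[[[0.2,-0.07,0.3],[0,0,0],50],[[0,0,0.1],[0,0,0],50],[[0,0,0],[0,0,0],50],[[0,0,0],[0,0,0],50],[[0,0,0],[0,0,0],50]]'
python3 - <<'E'
from h import *
plan(.589,-.011,.045,158.45)
s,p,d,c,T=look("w3",0,0)
E
```

```text
time_s: 9.12
position: [0.5873, -0.0114, 0.044]
tool_rot: [0.587, 3.086, 0.0]
force: [-0.4, -0.3, -4.5]
finger_gap: 0.0557
finger_force: 50.0
t 9.12 pos [ 0.5873 -0.0114  0.044 ] head 158.47 F [-0.4 -0.3 -4.5] gap 0.0557
 shift units [-0.05  0.03 -0.03]  turn z units 0.0  tilt xy units [0.002 0.007]
```

View pics/w3.png

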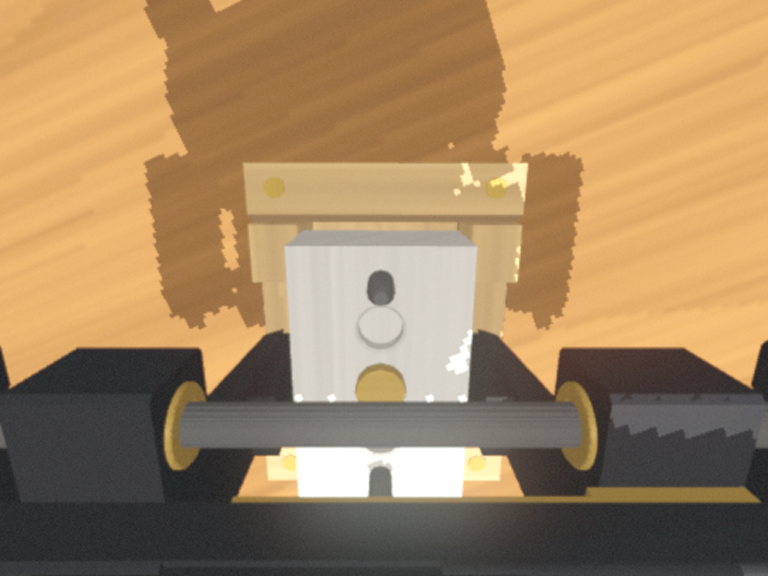

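The nest's far edge spans 244–527 (centre 385.5) and the block is centred on 381. So the pocket centre lies about +1.8 mm in tool y, and about -2.7 mm in tool x from the edge rows 163, 216 and 480. I correct for both and lower.

```bash
python3 -m pendant '[[[-0.09,0.06,0],[0,0,0],50],[[0,0,0.15],[0,0,0],50],[[0,0,0.15],[0,0,0],50],[[0,0,0.1],[0,0,0],50],[[0,0,0],[0,0,0],50]]'
python3 -m pendant '[[[0,0,0.1],[0,0,0],50],[[0,0,0.1],[0,0,0],50],[[0,0,0],[0,0,0],50]]'
python3 -m pendant '[[[0,0,0.1],[0,0,0],50],[[0,0,0.08],[0,0,0],50],[[0,0,0],[0,0,0],50]]'
```

```text
time_s: 9.58
position: [0.5891, -0.0106, 0.0304]
tool_rot: [-0.586, -3.084, 0.0]
force: [0.3, -0.4, -4.4]
finger_gap: 0.056
finger_force: 50.0
time_s: 9.83
position: [0.5896, -0.0106, 0.0249]
tool_rot: [-0.586, -3.085, 0.0]
force: [0.0, 0.1, -4.1]
finger_gap: 0.0556
finger_force: 50.0
time_s: 10.08
position: [0.5905, -0.0107, 0.0213]
tool_rot: [0.587, 3.086, 0.0]
force: [-3.6, 0.2, 2.6]
finger_gap: 0.0557
finger_force: 50.0
```

```bash
python3 -m pendant '[[[0,0,0],[0,0,0],66],[[0,0,0],[0,0,0],66],[[0,0,0],[0,0,0],66],[[0,0,0],[0,0,0],66]]'
python3 -m pendant '[[[0,0,-0.4],[0,0,0],66],[[0,0,-0.8],[0,0,0],66],[[0,0,-1],[0,0,0],80],[[0,0,-1],[0,0,0],88],[[0,0,-1],[0,0,0],88]]'
python3 -m pendant '[[[0,0,-0.4],[0,0,0],88],[[0,0,0],[0,0,0],88],[[0,0,0],[0,0,0],88]]'
python3 - <<'E'
from h import *
s,p,d,c,T=look("w4",0,0)
print(block(p,c,T,.044,(.588,-.011)))
t,dd=viewer.read_camera("top");ct=viewer.get_calibration("top");print("top",block(t,ct,ct["cam_to_world"],.044,(.588,-.011)))
plan(.462,-.246,.16,203.6)
plan(.462,-.246,.16,23.6)
E
```

```text
time_s: 10.42
position: [0.5907, -0.0107, 0.0206]
tool_rot: [0.586, 3.085, 0.0]
force: [-0.5, -0.1, -0.3]
finger_gap: 0.066
finger_force: 0.0
time_s: 10.83
position: [0.59, -0.0106, 0.1484]
tool_rot: [0.587, 3.086, 0.0]
force: [0.7, 0.3, 0.7]
finger_gap: 0.084
finger_force: 0.0
time_s: 11.08
position: [0.5905, -0.0107, 0.1588]
tool_rot: [0.586, 3.085, 0.0]
force: [-1.0, -0.2, -0.8]
finger_gap: 0.088
finger_force: 0.0
(np.float64(0.0009629045487197349), (0.5889349975585938, -0.010769859313964843, 89.93385314941406, 56.949954986572266, -21.46013641357422), array([223, 135,  62,  94]))
top None
t 11.18 pos [ 0.5887 -0.0106  0.1561] head 158.47 F [-0.7 -0.4 -0.6] gap 0.0881
 shift units [ 1.05 -8.85 -0.12]  turn z units -9.03  tilt xy units [-0.012 -0.038]
t 11.18 pos [ 0.5887 -0.0106  0.1561] head 158.47 F [-0.7 -0.4 -0.6] gap 0.0881
 shift units [ 1.05 -8.85 -0.12]  turn z units 26.97  tilt xy units [-0.012 -0.038]
```

View pics/w4.png

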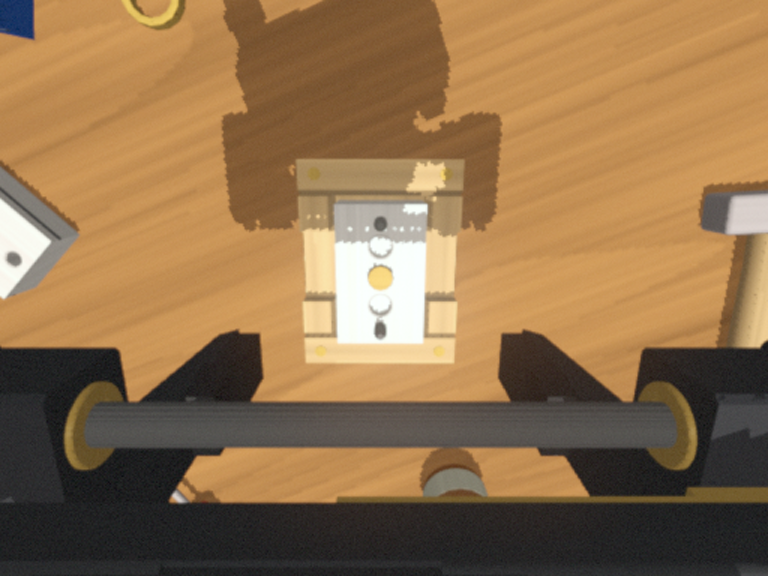

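The lower half sits flat and square in the pocket: block at (380,275), inside the nest walls on all sides, with the measured angle -21.5° matching the nest's -21.5°. Next is the upper half.

```bash
python3 -m pendant '[[[0.12,-0.98,0],[0,0,0],88],[[0.12,-0.98,0],[0,0,0],88],[[0.12,-0.98,0],[0,0,0],88],[[0.12,-0.98,0],[0,0,0],88],[[0.12,-0.98,0],[0,0,0],88]]' >/dev/null
python3 -m pendant '[[[0.12,-0.98,0],[0,0,1],88],[[0.2,-0.96,0],[0,0,1],88],[[0.28,-0.94,0],[0,0,1],88],[[0.36,-0.9,0],[0,0,1],88],[[0,0,0],[0,0,1],88]]' >/dev/null
python3 -m pendant '[[[0,0,0],[0,0,1],88],[[0,0,0],[0,0,1],88],[[0,0,0],[0,0,1],88],[[0,0,0],[0,0,1],88],[[0,0,0],[0,0,1],88]]' >/dev/null
python3 -m pendant '[[[0,0,0],[0,0,1],88],[[0,0,0],[0,0,1],88],[[0,0,0],[0,0,1],88],[[0,0,0],[0,0,1],88],[[0,0,0],[0,0,1],88]]' >/dev/null
python3 -m pendant '[[[0,0,0],[0,0,1],88],[[0,0,0],[0,0,1],88],[[0,0,0],[0,0,1],88],[[0,0,0],[0,0,1],88],[[0,0,0],[0,0,1],88]]' >/dev/null
python3 -m pendant '[[[0,0,0],[0,0,1],88],[[0,0,0],[0,0,1],88],[[0,0,0],[0,0,1],88],[[0,0,0],[0,0,1],88],[[0,0,0],[0,0,1],88]]' >/dev/null
python3 -m pendant '[[[0,0,0],[0,0,1],88],[[0,0,0],[0,0,1],88],[[0,0,0],[0,0,0],88],[[0,0,0],[0,0,0],88]]'
python3 - <<'E'
from h import *
s,p,d,c,T=look("w5",0,0)
b=block(p,c,T,.028,(.462,-.246));print(b,s["qpos"][5])
plan(b[1][0],b[1][1],.06,b[1][4])
E
```

```text
time_s: 14.02
position: [0.4393, -0.2241, 0.1562]
tool_rot: [-3.073, -0.642, 0.005]
force: [0.7, 0.1, 0.6]
finger_gap: 0.0879
finger_force: 0.0
(np.float64(0.0007606856169925672), (0.4627386169433594, -0.24618190002441406, 90.69426727294922, 56.98587417602539, 22.967233657836914), array([255, 120,  62,  93])) 0.63633339801727
t 14.07 pos [ 0.4395 -0.2243  0.1566] head 23.61 F [ 0.1  0.8 -0.6] gap 0.0883
 shift units [0.42 0.99 3.22]  turn z units 0.13  tilt xy units [-0.028  0.021]
```

View pics/w5.png

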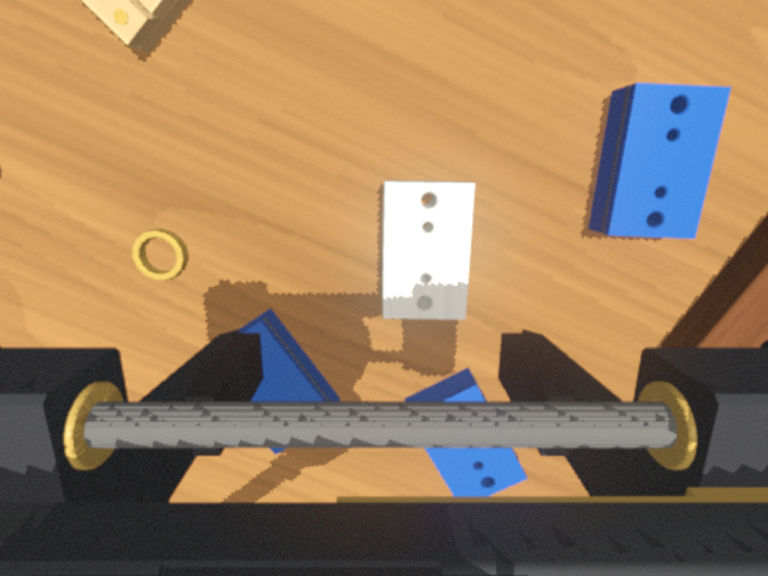

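The wrist view shows the silver upper half at (428,250) with its four holes. The blue look-alikes at (290,370), (460,430) and (660,160) are clear of the fingers.

```bash
python3 -m pendant '[[[0.42,0.98,0],[0,0,0.1],88],[[0,0,1],[0,0,0],88],[[0,0,1],[0,0,0],88],[[0,0,1],[0,0,0],88],[[0,0,0.5],[0,0,0],88]]' >/dev/null
python3 -m pendant '[[[0,0,0],[0,0,0],88],[[0,0,0],[0,0,0],88],[[0,0,0],[0,0,0],88],[[0,0,0],[0,0,0],88]]'
python3 - <<'E'
from h import *
plan(.4625,-.246,.008,23.1)
E
```

```text
time_s: 14.82
position: [0.4651, -0.2475, 0.055]
tool_rot: [3.076, 0.626, 0.004]
force: [0.3, 0.0, 0.1]
finger_gap: 0.088
finger_force: 0.0
t 14.82 pos [ 0.4651 -0.2475  0.055 ] head 23.01 F [0.3 0.  0.1] gap 0.088
 shift units [-0.06 -0.09  1.57]  turn z units -0.02  tilt xy units [ 0.029 -0.021]
```

```bash
python3 -m pendant '[[[-0.04,-0.05,0.6],[0,0,0],88],[[0,0,0.6],[0,0,0],88],[[0,0,0.35],[0,0,0],88],[[0,0,0],[0,0,0],88],[[0,0,0],[0,0,0],88]]'
python3 -m pendant '[[[0,0,0],[0,0,0],50],[[0,0,0],[0,0,0],50],[[0,0,0],[0,0,0],50],[[0,0,0],[0,0,0],50],[[0,0,0],[0,0,0],50]]' 60
python3 -m pendant '[[[0,0,0],[0,0,0],50],[[0,0,0],[0,0,0],50],[[0,0,0],[0,0,0],50],[[0,0,0],[0,0,0],50],[[0,0,0],[0,0,0],50]]'
python3 - <<'E'
from h import *
for i in range(3): plan(.4625,-.246,.008,23.1)
E
```

```text
time_s: 15.23
position: [0.4622, -0.2459, 0.0072]
tool_rot: [-3.079, -0.626, 0.0]
force: [-0.1, 0.1, -1.0]
finger_gap: 0.0881
finger_force: 0.0
time_s: 15.65
position: [0.4624, -0.246, 0.0073]
tool_rot: [3.078, 0.626, 0.001]
force: [-0.7, 0.3, 0.5]
finger_gap: 0.0566
finger_force: 0.0
time_s: 16.07
position: [0.4624, -0.2461, 0.0073]
tool_rot: [3.078, 0.626, 0.001]
force: [-1.7, 0.6, 4.6]
finger_gap: 0.0559
finger_force: 60.0
t 16.07 pos [ 0.4624 -0.2461  0.0073] head 22.98 F [-1.7  0.6  4.6] gap 0.0559
 shift units [ 0.   -0.   -0.02]  turn z units -0.02  tilt xy units [ 0.007 -0.005]
t 16.07 pos [ 0.4624 -0.2461  0.0073] head 22.98 F [-1.7  0.6  4.6] gap 0.0559
 shift units [ 0.   -0.   -0.02]  turn z units -0.02  tilt xy units [ 0.007 -0.005]
t 16.07 pos [ 0.4624 -0.2461  0.0073] head 22.98 F [-1.7  0.6  4.6] gap 0.0559
 shift units [ 0.   -0.   -0.02]  turn z units -0.02  tilt xy units [ 0.007 -0.005]
```

```bash
python3 -m pendant '[[[0,0,-0.4],[0,0,0],50],[[0,0,-0.9],[0,0,0],50],[[0,0,-1],[0,0,0],50],[[0,0,-1],[0,0,0],50],[[0,0,-1],[0,0,0],50]]' >/dev/null
python3 -m pendant '[[[0,0,-1],[0,0,0],50],[[0,0,-0.8],[0,0,0],50],[[0,0,-0.4],[0,0,0],50],[[0,0,0],[0,0,0],50],[[0,0,0],[0,0,0],50]]'
python3 - <<'E'
from h import *
plan(.5015,.0237,.2,-21.5)
E
```

```text
time_s: 16.9
position: [0.4616, -0.2455, 0.2012]
tool_rot: [-3.078, -0.626, 0.001]
force: [-0.5, -0.0, -4.2]
finger_gap: 0.0559
finger_force: 60.0
t 16.9 pos [ 0.4616 -0.2455  0.2012] head 22.98 F [-0.5 -0.  -4.2] gap 0.0559
 shift units [ 4.73 -7.74  0.04]  turn z units 8.9  tilt xy units [-0.007  0.004]
```

```bash
python3 -m pendant '[[[0.3,-0.5,0],[0,0,0],50],[[0.55,-0.9,0],[0,0,0],50],[[0.6,-0.97,0],[0,0,0],50],[[0.6,-0.97,0],[0,0,0],50],[[0.6,-0.97,0],[0,0,0],50]]' >/dev/null
python3 -m pendant '[[[0.6,-0.97,0],[0,0,0],50],[[0.6,-0.97,0],[0,0,0],50],[[0.55,-0.9,0],[0,0,0],50],[[0.33,-0.6,0],[0,0,0.5],50],[[0,0,0],[0,0,0.9],50]]' >/dev/null
python3 -m pendant '[[[0,0,0],[0,0,1],50],[[0,0,0],[0,0,1],50],[[0,0,0],[0,0,1],50],[[0,0,0],[0,0,1],50],[[0,0,0],[0,0,1],50]]' >/dev/null
python3 -m pendant '[[[0,0,0],[0,0,1],50],[[0,0,0],[0,0,1],50],[[0,0,0],[0,0,0.5],50],[[0,0,0],[0,0,0],50],[[0,0,0],[0,0,0],50]]'
python3 - <<'E'
from h import *
plan(.5015,.0237,.2,-21.5)
s,p,d,c,T=look("w6",0,0)
b=block(p,c,T,.044,(.589,-.011));print(b)
plan(.5015,.0237,.2,-21.5)
E
```

```text
time_s: 18.57
position: [0.5003, 0.0236, 0.1991]
tool_rot: [3.086, -0.584, -0.007]
force: [0.2, -0.6, -3.1]
finger_gap: 0.0557
finger_force: 60.0
t 18.57 pos [0.5003 0.0236 0.1991] head -21.45 F [ 0.2 -0.6 -3.1] gap 0.0557
 shift units [ 0.04 -0.02 -0.03]  turn z units 0.01  tilt xy units [0.02  0.052]
(np.float64(0.0009367779971516168), (0.5899178466796875, -0.0111873779296875, 89.54084777832031, 56.9900016784668, -21.441062927246094), array([222,  29,  61,  98]))
t 18.62 pos [0.5006 0.0236 0.1997] head -21.45 F [ 0.5 -1.1 -3.7] gap 0.0554
 shift units [ 0.03 -0.01 -0.01]  turn z units 0.01  tilt xy units [0.015 0.041]
```

View pics/w6.png

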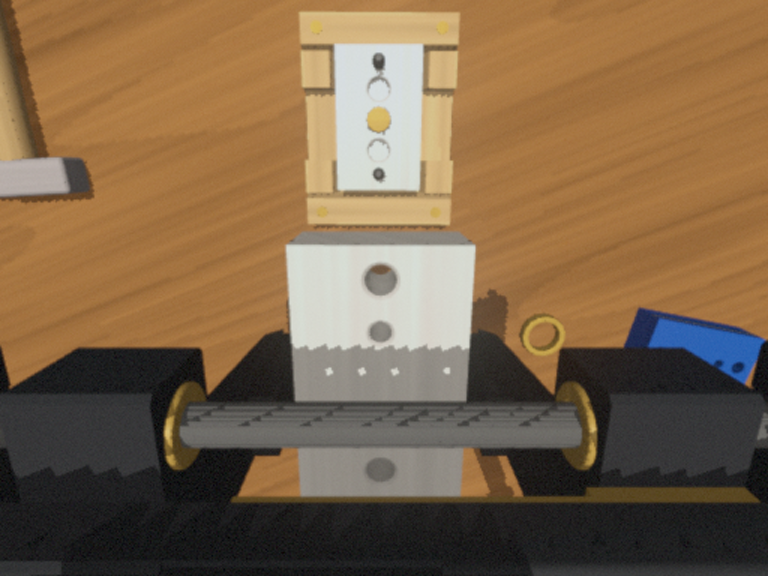

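The view shows the lower half seated at (378,117) and the held upper half with holes at (380,279) and (381,469). I'll compare both in the tool frame.

```bash
python3 - <<'E'
from h import *
f=np.load("pics/w6.npz");p,T=f["p"],f["T"];c=viewer.get_calibration("wrist");C=c["tool_from_camera"]
print("upper holes",np.round(ray(np.array([(380,279),(381,331),(381,469)])/1.5,c,C,-.0207)[:,:2]*1000,1).tolist(),"front edge",np.round(ray(np.array([(288,246),(475,246)])/1.5,c,C,-.0207)[:,:2]*1000,1).tolist())
b=block(p,c,T,.044,(.589,-.011))[1]
for zz in(.199,):
    print("lower rect",np.round(block(p,c,C,zz-.044,(.095,0),.05)[1],4))
    print("button",np.round(ray([(378/1.5,119.5/1.5)],c,C,zz-.049)[:,:2]*1000,1),"world rect",np.round(b,4))
plan(.5895,-.011,.09,-21.45)
E
```

```text
upper holes [[34.6, 0.5], [17.9, 0.8], [-32.5, 0.9]] front edge [[44.6, -26.6], [44.7, 28.4]]
lower rect [ 9.69000e-02 -7.00000e-04  8.96386e+01  5.70821e+01 -2.88000e-02]
button [[96.3 -0.6]] world rect [ 5.89900e-01 -1.12000e-02  8.95408e+01  5.69900e+01 -2.14411e+01]
t 18.62 pos [0.5006 0.0236 0.1997] head -21.45 F [ 0.5 -1.1 -3.7] gap 0.0554
 shift units [ 3.19 -0.01  3.64]  turn z units 0.0  tilt xy units [0.015 0.041]
```

```bash
python3 -m pendant '[[[0.5,-0.01,0.5],[0,0,0],50],[[0.8,-0.01,0.8],[0,0,0],50],[[0.8,-0.01,0.9],[0,0,0],50],[[0.7,-0.01,0.8],[0,0,0],50],[[0.4,0,0.4],[0,0,0],50]]' >/dev/null
python3 -m pendant '[[[0,0,0.2],[0,0,0],50],[[0,0,0],[0,0,0],50],[[0,0,0],[0,0,0],50],[[0,0,0],[0,0,0],50],[[0,0,0],[0,0,0],50]]' >/dev/null
python3 -m pendant '[[[0,0,0],[0,0,0],50],[[0,0,0],[0,0,0],50],[[0,0,0],[0,0,0],50],[[0,0,0],[0,0,0],50],[[0,0,0],[0,0,0],50]]'
python3 - <<'E'
from h import *
plan(.589,-.011,.09,-21.45)
s,p,d,c,T=look("w7",0,0)
plan(.589,-.011,.09,-21.45)
E
```

```text
time_s: 19.87
position: [0.5917, -0.0105, 0.0941]
tool_rot: [-3.086, 0.586, -0.001]
force: [0.2, 0.2, -3.9]
finger_gap: 0.0558
finger_force: 60.0
t 19.87 pos [ 0.5917 -0.0105  0.0941] head -21.52 F [ 0.2  0.2 -3.9] gap 0.0558
 shift units [-0.08  0.05  0.14]  turn z units -0.01  tilt xy units [-0.001 -0.004]
t 19.92 pos [ 0.5917 -0.0105  0.094 ] head -21.52 F [-0.2 -0.  -3.2] gap 0.0559
 shift units [-0.08  0.05  0.13]  turn z units -0.01  tilt xy units [-0.001 -0.002]
```

View pics/w7.png

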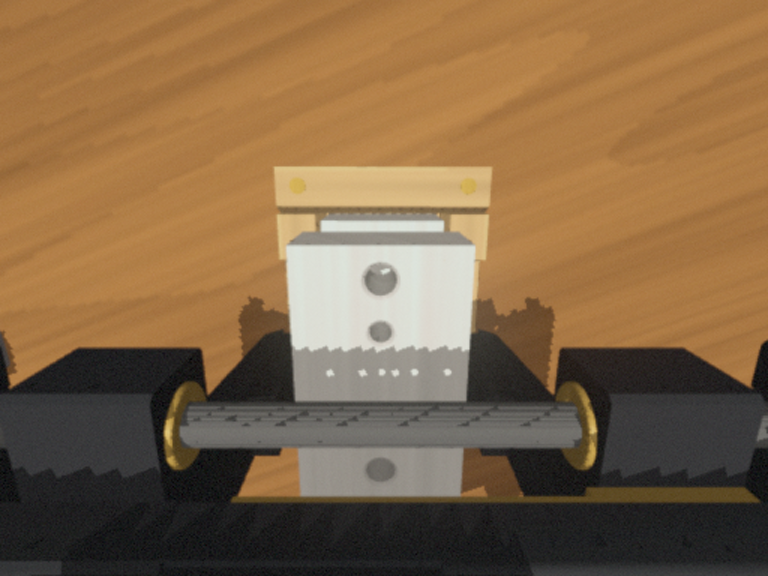

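The lower half's front edge at row 219 spans 321–444 (centre 382.5), and the upper half is centred on 381. The residual is about -1.8 mm in x and +1 mm in y. I correct it and lower onto the dowels.

```bash
python3 -m pendant '[[[-0.065,0.035,0],[0,0,0],50],[[0,0,0.4],[0,0,0],50],[[0,0,0.35],[0,0,0],50],[[0,0,0],[0,0,0],50],[[0,0,0],[0,0,0],50]]'
python3 -m pendant '[[[0,0,0.1],[0,0,0],50],[[0,0,0.1],[0,0,0],50],[[0,0,0.1],[0,0,0],50],[[0,0,0],[0,0,0],50],[[0,0,0],[0,0,0],50]]'
python3 - <<'E'
from h import *
plan(.589,-.011,.0563,-21.45)
E
```

```text
time_s: 20.33
position: [0.5878, -0.0107, 0.0692]
tool_rot: [3.086, -0.587, -0.006]
force: [-0.3, -0.2, -3.5]
finger_gap: 0.0552
finger_force: 60.0
time_s: 20.75
position: [0.5894, -0.0108, 0.0621]
tool_rot: [3.086, -0.587, -0.001]
force: [-0.1, -0.6, -4.0]
finger_gap: 0.0556
finger_force: 60.0
t 20.75 pos [ 0.5894 -0.0108  0.0621] head -21.52 F [-0.1 -0.6 -4. ] gap 0.0556
 shift units [-0.01  0.01  0.19]  turn z units -0.01  tilt xy units [0.002 0.004]
```

The underside is about 5 mm below the dowel tips with no contact force, so both dowels are in. Continuing down.

```bash
python3 -m pendant '[[[0,0,0.1],[0,0,0],50],[[0,0,0.1],[0,0,0],50],[[0,0,0],[0,0,0],50],[[0,0,0],[0,0,0],50]]'
python3 -m pendant '[[[0,0,0.07],[0,0,0],50],[[0,0,0.05],[0,0,0],50],[[0,0,0],[0,0,0],50],[[0,0,0],[0,0,0],50]]'
python3 -m pendant '[[[0,0,0.03],[0,0,0],50],[[0,0,0],[0,0,0],50],[[0,0,0],[0,0,0],50]]'
```

```text
time_s: 21.08
position: [0.5896, -0.0108, 0.0563]
tool_rot: [-3.086, 0.587, -0.0]
force: [-0.1, -0.8, -3.7]
finger_gap: 0.0551
finger_force: 60.0
time_s: 21.42
position: [0.5896, -0.0108, 0.0533]
tool_rot: [-3.086, 0.587, -0.0]
force: [-1.6, -0.3, 4.8]
finger_gap: 0.0557
finger_force: 60.0
time_s: 21.67
position: [0.5896, -0.0108, 0.0522]
tool_rot: [3.086, -0.587, 0.0]
force: [-3.0, 0.8, 5.4]
finger_gap: 0.0554
finger_force: 60.0
```

```bash
python3 -m pendant '[[[0,0,0.03],[0,0,0],50],[[0,0,0],[0,0,0],50],[[0,0,0],[0,0,0],50]]'
python3 -m pendant '[[[0,0,0.03],[0,0,0],50],[[0,0,0],[0,0,0],50],[[0,0,0],[0,0,0],50]]'
python3 -m pendant '[[[0,0,0.03],[0,0,0],50],[[0,0,0],[0,0,0],50],[[0,0,0],[0,0,0],50]]'
```

```text
time_s: 21.92
position: [0.5896, -0.0108, 0.0514]
tool_rot: [-3.086, 0.587, -0.0]
force: [-3.4, 1.0, 5.9]
finger_gap: 0.0556
finger_force: 60.0
time_s: 22.17
position: [0.5896, -0.0108, 0.0513]
tool_rot: [3.086, -0.587, 0.0]
force: [-6.5, -0.1, 11.1]
finger_gap: 0.0559
finger_force: 60.0
time_s: 22.42
position: [0.5896, -0.0108, 0.0513]
tool_rot: [3.086, -0.586, -0.0]
force: [-8.5, -0.1, 16.9]
finger_gap: 0.0556
finger_force: 60.0
```

The faces met at TCP z 0.0513, as predicted. I ease the lateral load and trim the press to about 20 N.

```bash
python3 -m pendant '[[[-0.03,0,0.015],[0,0,0],50],[[0,0,0],[0,0,0],50],[[0,0,0],[0,0,0],50],[[0,0,0],[0,0,0],50]]'
```

```text
time_s: 22.75
position: [0.5897, -0.0108, 0.0513]
tool_rot: [3.086, -0.586, 0.003]
force: [-7.2, -0.3, 16.6]
finger_gap: 0.0556
finger_force: 60.0
```

```bash
python3 -m pendant '[[[-0.03,0,0.02],[0,0,0],50],[[0,0,0],[0,0,0],50],[[0,0,0],[0,0,0],50],[[0,0,0],[0,0,0],50],[[0,0,0],[0,0,0],50]]'
python3 -m pendant '[[[0,0,0],[0,0,0],50],[[0,0,0],[0,0,0],50],[[0,0,0],[0,0,0],50],[[0,0,0],[0,0,0],50],[[0,0,0],[0,0,0],50]]'
```

```text
time_s: 23.17
position: [0.5897, -0.0108, 0.0512]
tool_rot: [3.086, -0.586, 0.006]
force: [-6.1, -1.2, 18.3]
finger_gap: 0.0557
finger_force: 60.0
time_s: 23.58
position: [0.5897, -0.0108, 0.0512]
tool_rot: [3.086, -0.586, 0.006]
force: [-6.0, -1.5, 17.9]
finger_gap: 0.0553
finger_force: 60.0
```

```bash
python3 -m pendant '[[[-0.02,0,0.025],[0,0,0],50],[[0,0,0],[0,0,0],50],[[0,0,0],[0,0,0],50],[[0,0,0],[0,0,0],50],[[0,0,0],[0,0,0],50]]'
python3 -m pendant '[[[0,0,0],[0,0,0],50],[[0,0,0],[0,0,0],50],[[0,0,0],[0,0,0],50],[[0,0,0],[0,0,0],50],[[0,0,0],[0,0,0],50]]'
python3 - <<'E'
from h import *
p,_=viewer.read_camera("scene");cv2.imwrite("pics/end.png",cv2.resize(p[60:330,60:420],(800,600),interpolation=cv2.INTER_CUBIC))
plan(.589,-.011,.0513,-21.45)
E
```

```text
time_s: 24.0
position: [0.5897, -0.0108, 0.0513]
tool_rot: [3.086, -0.586, 0.008]
force: [-6.1, -1.8, 20.0]
finger_gap: 0.0556
finger_force: 60.0
time_s: 24.42
position: [0.5897, -0.0107, 0.0512]
tool_rot: [3.086, -0.586, 0.008]
force: [-6.0, -2.1, 20.2]
finger_gap: 0.0557
finger_force: 60.0
t 24.47 pos [ 0.5897 -0.0108  0.0512] head -21.5 F [-6.8 -1.8 20.2] gap 0.0557
 shift units [-0.02  0.02 -0.  ]  turn z units -0.01  tilt xy units [-0.003 -0.055]
```

View pics/end.png

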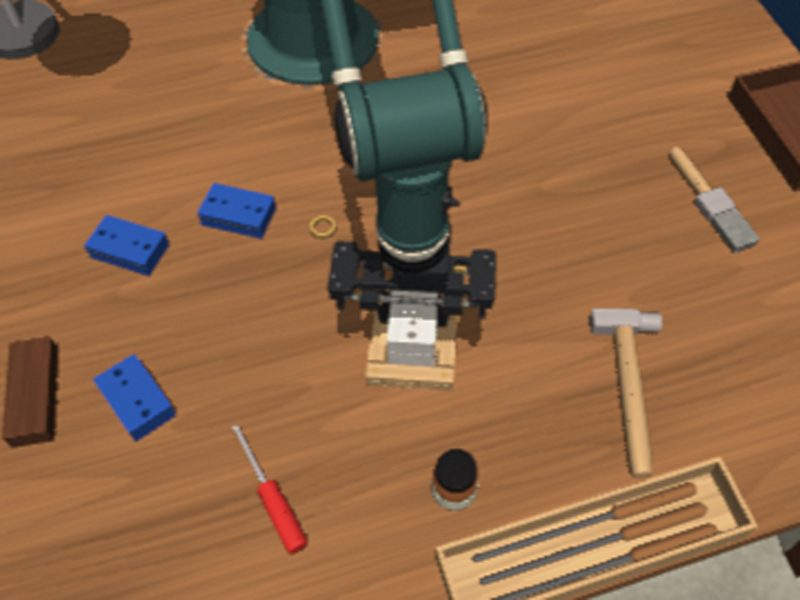

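The mould is closed in the nest at (412,345) and the bystanders are untouched. A 0.3° tool tilt crept in, so I square it before handing in.

```bash
python3 -m pendant '[[[0.02,0,0],[0,-0.06,0],50],[[0,0,0],[0,0,0],50],[[0,0,0],[0,0,0],50],[[0,0,0],[0,0,0],50],[[0,0,0],[0,0,0],50]]'
python3 -m pendant '[[[0,0,0],[0,0,0],50],[[0,0,0],[0,0,0],50],[[0,0,0],[0,0,0],50],[[0,0,0],[0,0,0],50],[[0,0,0],[0,0,0],50]]'
python3 - <<'E'
from h import *
plan(.589,-.011,.0513,-21.45); print(manip.sense()["wrist_torque"])
E
```

```text
time_s: 24.88
position: [0.5896, -0.0107, 0.0512]
tool_rot: [-3.086, 0.586, 0.003]
force: [-8.2, -0.9, 22.9]
finger_gap: 0.0558
finger_force: 60.0
time_s: 25.3
position: [0.5896, -0.0108, 0.0512]
tool_rot: [-3.086, 0.586, 0.003]
force: [-8.6, -1.0, 22.2]
finger_gap: 0.0559
finger_force: 60.0
t 25.3 pos [ 0.5896 -0.0108  0.0512] head -21.51 F [-8.6 -1.  22.2] gap 0.0559
 shift units [-0.02  0.02 -0.  ]  turn z units -0.01  tilt xy units [-0.002  0.02 ]
[-0.40685989  1.39496996 -0.08354343]
```

```bash
python3 -m pendant '[[[0,0,-0.005],[0,0.02,0],50],[[0,0,0],[0,0,0],50],[[0,0,0],[0,0,0],50],[[0,0,0],[0,0,0],50],[[0,0,0],[0,0,0],50]]'
python3 - <<'E'
from h import *
plan(.589,-.011,.0513,-21.45); print(manip.job_done())
E
```

```text
time_s: 25.72
position: [0.5896, -0.0108, 0.0512]
tool_rot: [-3.086, 0.586, -0.0]
force: [-7.8, -1.3, 21.1]
finger_gap: 0.0556
finger_force: 60.0
t 25.72 pos [ 0.5896 -0.0108  0.0512] head -21.51 F [-7.8 -1.3 21.1] gap 0.0556
 shift units [-0.02  0.02 -0.  ]  turn z units -0.01  tilt xy units [-0.001 -0.001]
the job is handed in; nothing more can be done
None
```

The job is handed in at 25.7 s: the lower half is seated square in the nest, and the upper half is on its dowels, still gripped and pressed shut with about 21 N (plus about 8 N of sideways load).

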